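# Put the lids back on the washed pots

## Robot

A 7-joint arm with a two-finger parallel gripper is mounted at the origin on the work surface. World frame = base frame: x ahead of the robot, y to its left, z up, the work surface at z = 0. Lengths are in m, angles in rad, forces in N, time in s.
With the tool pointing down it reaches from about 0.4 to 0.85 m from the base axis. Payload 4.4 kg.
Tool frame: the origin (TCP) lies midway between the tips of the shut fingers; the grasp point (between the pads) lies 19 mm behind it; z points along the fingers, y is the direction in which the jaws open and shut (so a half turn about z gives the same grasp; the last joint's range is limited). The gripper opens to 94 mm and grips with 3 to 60 N. Pads are 16 mm wide; open, the fingers measure 119 mm over their backs; the gripper's body (75 mm by 177 mm) begins 78 mm behind the grasp point.
Start: joints at [1.182, 0.628, 0.038, 1.517, -0.027, 0.996, -0.02], TCP at [0.206, -0.616, 0.205] pointing down, gripper open.
Joint ranges: [-3.06, 3.06], [-0.37, 2.12], [-1.25, 1.32], [0.18, 2.47], [-1.1, 4.24], [0.23, 1.98], [-2.94, 2.94]. Speed limits (rad/s): [2.57, 2.57, 3.14, 3.14, 3.14, 3.14, 3.14].

## Interface

Orientations are given as a unit quaternion [x, y, z, w].
In Python, from station import ctrl gives the robot as it stands. The module is installed in compiled form; this text tells all that it offers.
- The arm moves only by the shell command python3 -m creep 'ROWS' [FORCE]. ROWS is JSON, one flat list of numbers, 5 for each row, row after row: the shift along the tool's x, y, z in mm, then the turn about the tool's z in rad, then the finger opening in mm, from 0 to 94. In form: [x, y, z, twist, jaw, x, y, z, twist, jaw, ...]. A call has 1 to 20 rows; each row is the pose to reach, as a shift and turn from the pose measured when the call began, along the tool's axes at that moment; what a row does not reach only later rows make up. A row lasts 1/12 s, in which the tool goes at most 41.7 mm and 7.16 degrees, less where a joint would pass 70% of its speed; a pose out of reach is approached as far as the arm can. A call with a gripper value outside its range is refused whole. The fingers move at their own pace and stop on an object; FORCE is the grip in N (left out, the last holds). Time passes only in rows, so rows that repeat a pose let the fingers close. It gives the time, the measured TCP pose, the force and the opening at its end, in the units of the state.
- ctrl.sense(): the state, without advancing time (a new reading comes with each control period).
- ctrl.snapshot(name): name is "scene" or "side" or "wrist"; returns a dict with "img" (480x640x3 uint8, red, green, blue), "intrinsics" (3x3 intrinsics, pixels), "extrinsics" (4x4, takes a point from world to camera coordinates); the wrist camera has in their place "tool_from_camera" (4x4, takes a point from camera to tool coordinates, whose origin is the TCP and whose axes are the flange's). Camera axes: x right, y up, looking along -z (the intrinsics and any distortion apply to the point x, -y, -z); pixel columns grow to the right and rows downward; lengths in m; the calibration is good to about 2 mm. A picture is of the moment at which its call begins: read the wrist's pose just before it. There is no depth.
- ctrl.sign_off(): hands the job in, once; it reports no verdict.
Trained networks look in the newest picture that a camera, given by its name, has taken for a name from the list of things; names that differ only in an ending like _2 or _b are one class to them, and where a whole thing is asked for, a point or a joint stands for the part that bears it (a point fixed in the world has none). Each returns a list of dicts, best first, with "p" (0 to 1); they miss things now and then, are a little off and sometimes report something else, mostly with a low value. They report only what shows in the picture. A call takes as long as a camera call. They do not tell look-alikes from the thing itself.
- ctrl.spot_in(camera, label): "at" ([x, y, z] in m, in the coordinates of the camera as it stood for that picture, good to about 4 mm: the middle of the surface that is visible of it).
- ctrl.mark_of(camera, label): "at" ([x, y, z] in m, in the coordinates of the camera as it stood for that picture, good to about 4 mm: a listed point, or the origin of a listed thing).
The state is a dict: "time_s": time; "q": joint angles; "qvel": joint speeds; "tau": joint torques, N m; "eef_pos": TCP position; "eef_rot": TCP orientation; "contact_force": force on the tool from outside, world axes, zero at the start; "torque": the same for the moment, N m; "opening": finger opening in m.
Only numpy, scipy, OpenCV 4.12 (cv2) and the standard library are available. Lean on these libraries where they do the work, as an engineer would, in place of code of your own. Each camera call takes 0.05 s, during which the arm holds its last target. There are 200 camera calls.

## Task

The three steel pots are washed and dry: put each of the three knobbed lids on the pot of its own size, seated level with its plug inside the rim. Leave the pots standing where they are, and don't disturb the ramekin, the shaker or the tart tin.

Things in the scene. Friction and masses are not known exactly. Their poses are not given: they have to be found in the camera images.
- lid_small: small loose round metal lid, about 0.07 kg, lying knob up: disc 71 mm diameter, 8 to 12 mm above the origin; under it a plug 45 mm diameter, 8 mm deep, its lower 4 mm tapering in by 3 mm; on top a straight round black knob 22 mm diameter, 12 to 40 mm above the origin. Origin: centre of the plug's underside; z up along the knob.
- lid_medium: medium loose round metal lid, about 0.10 kg, lying knob up: disc 89 mm diameter, 8 to 12 mm above the origin; under it a plug 63 mm diameter, 8 mm deep, its lower 4 mm tapering in by 3 mm; on top a straight round black knob 22 mm diameter, 12 to 40 mm above the origin. Origin: centre of the plug's underside; z up along the knob.
- lid_large: large loose round metal lid, about 0.14 kg, lying knob up: disc 107 mm diameter, 8 to 12 mm above the origin; under it a plug 81 mm diameter, 8 mm deep, its lower 4 mm tapering in by 3 mm; on top a straight round black knob 22 mm diameter, 12 to 40 mm above the origin. Origin: centre of the plug's underside; z up along the knob.
- pot_small: small loose empty round steel pot, about 0.30 kg, open at the top: outside diameter 60 mm, inside 55 mm, height 52 mm. Origin: centre of its underside; z up. The small lid's plug has 5 mm to spare all round in it; seated, disc on the rim, the lid's origin is 44 mm above the pot's.
- pot_medium: medium loose empty round steel pot, about 0.42 kg, open at the top: outside diameter 78 mm, inside 73 mm, height 52 mm. Origin: centre of its underside; z up. The medium lid's plug has 5 mm to spare all round in it; seated, disc on the rim, the lid's origin is 44 mm above the pot's.
- pot_large: large loose empty round steel pot, about 0.55 kg, open at the top: outside diameter 96 mm, inside 91 mm, height 52 mm. Origin: centre of its underside; z up. The large lid's plug has 5 mm to spare all round in it; seated, disc on the rim, the lid's origin is 44 mm above the pot's.
- ramekin: bystander: white ceramic ramekin, open cup 60 mm diameter, 36 mm high; origin: centre of its underside. Not part of the job.
- shaker: bystander: steel shaker with domed perforated top, 50 mm diameter, 68 mm high; origin: centre of its underside. Not part of the job.
- tart_tin: bystander: low flared tart tin, copper side and flat brass-coloured top, 58 mm diameter at the top, 16 mm high, no knob; origin: centre of its underside. Not part of the job.
Not all that is in view belongs to the job. Leave any green or red look-alike of the lid_small alone.

How it is judged:
At the end, for the whole second after the job is handed in: Each lid on its own pot: centred within 8 mm, its origin 40 to 48 mm above the pot's; lids and pots level within 0.08 rad, at rest; pots moved under 40 mm and standing on the table (within 6 mm); ramekin, shaker, tart tin moved under 30 mm, upright within 0.15 rad (horizontal distance between lid_small and pot_small below 0.008 m and z of lid_small in the frame of pot_small between 0.04 and 0.048 m and angle between each of lid_small, pot_small, lid_medium, pot_medium, lid_large, pot_large's own z axis and vertical below 0.08 rad and height (world z) of each of pot_small, pot_medium, pot_large below 0.006 m and distance of each of pot_small, pot_medium, pot_large from where it was at the start of the episode below 0.04 m and linear speed of each of lid_small, pot_small, lid_medium, pot_medium, lid_large, pot_large below 0.02 m/s and angular speed of each of lid_small, lid_medium, lid_large below 0.2 rad/s and horizontal distance between lid_medium and pot_medium below 0.008 m and z of lid_medium in the frame of pot_medium between 0.04 and 0.048 m and horizontal distance between lid_large and pot_large below 0.008 m and z of lid_large in the frame of pot_large between 0.04 and 0.048 m and distance of each of ramekin, shaker, tart_tin from where it was at the start of the episode below 0.03 m and angle between each of ramekin, shaker, tart_tin's own z axis and vertical below 0.15 rad); the robot touches nothing.
It fails at once if a pot is moved more than 40 mm from where it stood, or tipped over (0.35 rad) (distance of any of pot_small, pot_medium, pot_large from where it was at the start of the episode above 0.04 m or angle between any of pot_small, pot_medium, pot_large's own z axis and vertical above 0.35 rad).
It fails at once if the ramekin, shaker or tart tin is moved more than 30 mm, or tipped over (0.35 rad) (distance of any of ramekin, shaker, tart_tin from where it was at the start of the episode above 0.03 m or angle between any of ramekin, shaker, tart_tin's own z axis and vertical above 0.35 rad).
It also fails if it takes over 106 s, if anything falls off the work surface, if the arm or the gripper's body presses on something with over 40 N, if the wrist force passes 120 N, or if a joint passes its speed limit or range.

## Working session

There is one attempt and no reset: what is moved stays moved. The work goes in short steps, Python scripts to look and compute and a shell command to move; the robot and the scene stay as the last step left them, time stands still between calls to the robot, and variables do not carry over. Pictures are saved under pics/ and viewed, about 12 in all and at most 16, crops included, and the job is handed in when it is done.

```bash
mkdir -p pics; cat > h.py <<'E'
import numpy as np, cv2
from station import ctrl
from scipy.spatial.transform import Rotation as R
N=["lid_small","lid_medium","lid_large","pot_small","pot_medium","pot_large","ramekin","shaker","tart_tin"]
def cw(cam,s,st):
    if cam=="wrist":
        T=np.eye(4);T[:3,:3]=R.from_quat(st["eef_rot"]).as_matrix();T[:3,3]=st["eef_pos"]
        return T@np.array(s["tool_from_camera"])
    return np.linalg.inv(np.array(s["extrinsics"]))
def look(cam,names=N,save=None,pmin=.2,f="mark_of"):
    st=ctrl.sense(); s=ctrl.snapshot(cam); C=cw(cam,s,st); K=np.array(s["intrinsics"])
    if save: cv2.imwrite("pics/"+save,s["img"][:,:,::-1])
    for n in names:
        for d in getattr(ctrl,f)(cam,n):
            if d["p"]<pmin: continue
            a=np.array(d["at"]); w=C@np.r_[a,1]; p=K@(a*[1,-1,-1]); p=p/p[2]
            print(cam,n,round(d["p"],2),w[:3].round(4),"px",p[:2].round())
    return s,C,K,st
E
python3 - <<'E'
from h import *
st=ctrl.sense();print(st)
for c in ("scene","side","wrist"): 
    s=look(c,save=c+"0.png")[0]; print([k for k in s if k!="img"])
E
```

```text
{'time_s': 0.0, 'q': array([ 1.18220111,  0.6293112 ,  0.03844728,  1.51835886, -0.02701028,
        0.99627451, -0.01997591]), 'qvel': array([-2.97677587e-04,  9.11777679e-05,  6.04335358e-04, -2.89741569e-04,
        2.78307154e-04,  1.70950228e-03, -1.19519779e-03]), 'tau': array([ 5.13714567e-04, -5.49740839e+01,  1.14320666e+00, -1.86636794e+01,
       -5.23216766e-02,  2.35448044e-02,  1.74971042e-04]), 'eef_pos': array([ 0.20601168, -0.61579811,  0.20457977]), 'eef_rot': array([ 9.87002084e-01,  1.60704841e-01, -1.55507632e-04, -9.03653268e-04]), 'contact_force': array([-0.04472319, -0.64938832,  0.13823276]), 'torque': array([-0.01425294, -0.02393352, -0.04178586]), 'opening': 0.09397051934833456}
scene lid_small 0.94 [ 0.7212 -0.1071 -0.0023] px [326. 316.]
scene lid_small 0.67 [ 0.6051 -0.0194 -0.0021] px [328. 268.]
scene lid_small 0.61 [ 0.7276  0.0205 -0.002 ] px [385. 292.]
scene lid_small 0.33 [ 0.6306  0.2469 -0.0019] px [432. 235.]
scene lid_medium 0.78 [ 0.6043 -0.2382  0.0008] px [226. 307.]
scene lid_large 0.69 [0.6317 0.2456 0.0028] px [433. 234.]
scene pot_small
[... 732 characters left out ...]
009 -0.2374 -0.0013] px [406. 370.]
side lid_large 0.8 [0.6323 0.2445 0.0021] px [295. 175.]
side pot_small 0.9 [ 0.4468  0.0144 -0.0021] px [241. 283.]
side pot_small 0.59 [ 0.6099 -0.0169 -0.004 ] px [342. 266.]
side pot_medium 0.76 [ 0.4389  0.2375 -0.0005] px [199. 204.]
side pot_large 0.97 [ 0.4556 -0.2577 -0.003 ] px [315. 423.]
side ramekin 0.94 [ 0.6314  0.1235 -0.0043] px [319. 213.]
side shaker 0.64 [0.4852 0.138  0.0006] px [240. 229.]
side shaker 0.37 [ 4.364e-01  2.405e-01 -1.000e-04] px [197. 203.]
side tart_tin 0.7 [ 0.4717 -0.1403  0.0005] px [292. 349.]
side tart_tin 0.64 [ 0.4455  0.0125 -0.0012] px [241. 284.]
['intrinsics', 'extrinsics']
['intrinsics', 'tool_from_camera']
```

View pics/scene0.png

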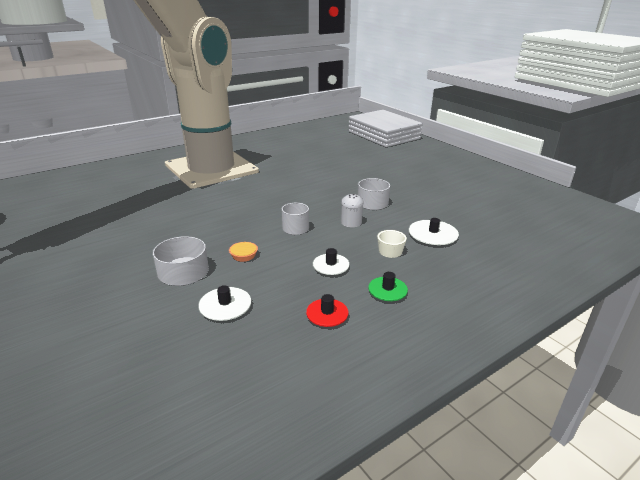

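View pics/side0.png

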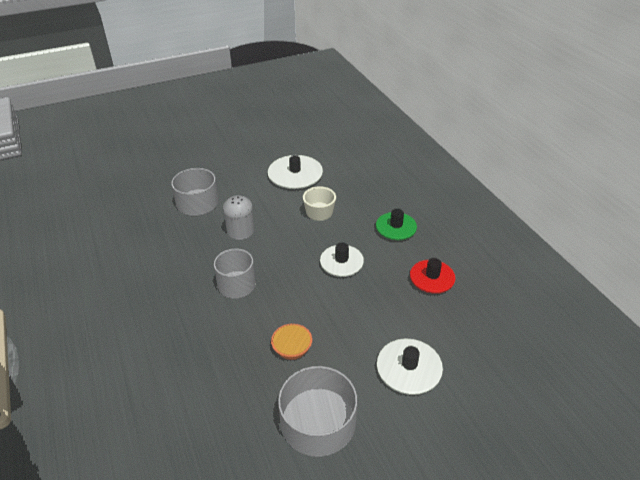

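The scene shows white lids at (331,264), (225,303) and (433,232), with a red look-alike at (327,312) and a green one at (388,288). The pots are at (295,218), (374,193) and (182,262). I'll check sizes and centres by back-projecting the outlines from both views.

```bash
cat >> h.py <<'E'
def ray(C,K,px,z):
    px=np.atleast_2d(px).astype(float); d=np.c_[(px-K[:2,2])/[K[0,0],K[1,1]],np.ones(len(px))]*[1,-1,-1]
    d=d@C[:3,:3].T; o=C[:3,3]; return o+d*((z-o[2])/d[:,2])[:,None]
def proj(C,K,w):
    c=np.linalg.inv(C)@np.r_[w,1]; p=K@(c[:3]*[1,-1,-1]); return p[:2]/p[2]
def circ(P):
    A=np.c_[2*P[:,:2],np.ones(len(P))]; b=(P[:,:2]**2).sum(1); x=np.linalg.lstsq(A,b,rcond=None)[0]
    return x[:2], np.sqrt(x[2]+x[0]**2+x[1]**2)
def lids(cam,s,C,K,guess,z=.012):
    img=s["img"].astype(int); m=((img.min(2)>190)).astype(np.uint8)
    for g in guess:
        u,v=proj(C,K,np.r_[g,z]); n,l,stt,ce=cv2.connectedComponentsWithStats(m)
        k=min(range(1,n),key=lambda i:np.hypot(*(ce[i]-[u,v]))+ (1e3 if stt[i][4]<60 else 0))
        c=max(cv2.findContours((l==k).astype(np.uint8),0,1)[0],key=len); h=cv2.convexHull(c)[:,0]
        P=ray(C,K,h,z); (x,y),r=circ(P)
        i=np.abs(np.hypot(P[:,0]-x,P[:,1]-y)-r)<.004
        (x,y),r=circ(P[i]); print(cam,"lid",np.round([x,y,2*r],4))
E
python3 - <<'E'
from h import *
for c in ("scene","side"):
    s,C,K,st=look(c,[]); lids(c,s,C,K,[(.607,-.019),(.602,-.238),(.632,.245)])
    print(C[:3,3].round(3))
s=ctrl.snapshot("wrist");print(np.round(s["tool_from_camera"],3).tolist(),s["intrinsics"])
E
```

```text
scene lid [ 0.6106 -0.018   0.0712]
scene lid [ 0.6058 -0.2401  0.089 ]
scene lid [0.6348 0.2421 0.1074]
[ 1.213 -0.471  0.513]
side lid [ 0.6082 -0.0165  0.07  ]
side lid [ 0.6034 -0.2393  0.088 ]
side lid [0.633  0.2445 0.1062]
[ 0.306 -0.624  0.672]
[[-0.0, 0.973, 0.229, 0.067], [1.0, 0.0, -0.0, 0.0], [-0.0, 0.229, -0.973, -0.179], [0.0, 0.0, 0.0, 1.0]] [[422.78723639   0.         319.83402484]
 [  0.         422.78723639 237.7318817 ]
 [  0.           0.           1.        ]]
```

Disc diameters confirm the sizes: small at (.609,-.017), medium at (.6045,-.240) and large at (.634,.243). The medium lid and pot, and the large lid and pot, are on opposite sides of the table. Next I move over the middle, tool x along world x.

```bash
python3 -m creep '[464,-367,-15,0.323,94,464,-367,-15,0.323,94,464,-367,-15,0.323,94,464,-367,-15,0.323,94,464,-367,-15,0.323,94,464,-367,-15,0.323,94,464,-367,-15,0.323,94,464,-367,-15,0.323,94,464,-367,-15,0.323,94,464,-367,-15,0.323,60,464,-367,-15,0.323,60,464,-367,-15,0.323,60,464,-367,-15,0.323,60,464,-367,-15,0.323,60,464,-367,-15,0.323,60,464,-367,-15,0.323,60,464,-367,-15,0.323,60,464,-367,-15,0.323,60,464,-367,-15,0.323,60]'
python3 - <<'E'
from h import *
s,C,K,st=look("wrist",save="w1.png"); lids("wrist",s,C,K,[(.609,-.017),(.6045,-.2397)])
E
```

```text
time_s: 3.23
eef_pos: [0.5287, -0.1235, 0.2205]
eef_rot: [1.0, -0.002, -0.0, 0.0]
contact_force: [-0.2, -1.0, -0.2]
opening: 0.06
wrist lid_small 0.71 [ 6.063e-01 -1.600e-02  4.000e-04] px [202. 127.]
wrist lid_medium 0.94 [ 0.602  -0.2372  0.0026] px [444. 131.]
wrist pot_small 0.94 [ 0.4391  0.0098 -0.003 ] px [188. 298.]
wrist pot_large 0.58 [ 0.4603 -0.2594  0.0052] px [458. 279.]
wrist ramekin 0.76 [ 0.6336  0.1243 -0.0015] px [45. 96.]
wrist shaker 0.8 [ 0.4854  0.1345 -0.0019] px [ 58. 255.]
wrist tart_tin 0.61 [ 0.4737 -0.136  -0.0018] px [333. 265.]
wrist lid [ 0.6095 -0.016   0.0701]
wrist lid [ 0.6048 -0.2386  0.0882]
```

View pics/w1.png

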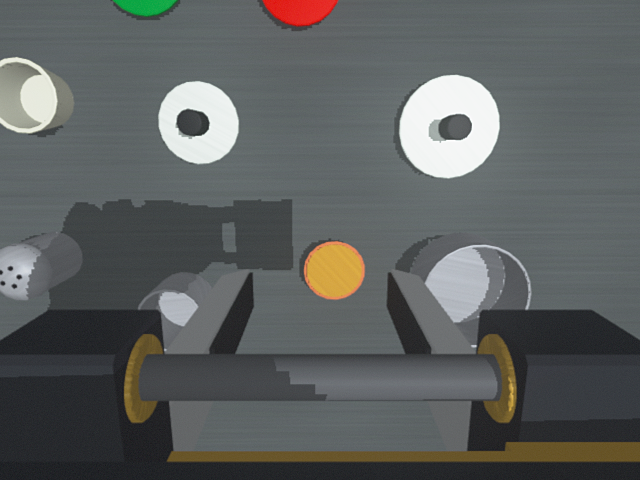

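The wrist view shows the small lid at (198,122), the medium lid at (450,126) and the orange tart tin at (334,270). The pots are half hidden behind the fingers. Backing off to x=0.40 should show the pots properly.

```bash
python3 -m creep '[-129,20,0,0,60,-129,20,0,0,60,-129,20,0,0,60,-129,20,0,0,60,-129,20,0,0,60,-129,20,0,0,60,-129,20,0,0,60,-129,20,0,0,60]'
python3 - <<'E'
from h import *
look("wrist",save="w2.png")
E
python3 -m creep '[0,-260,0,0,60,0,-260,0,0,60,0,-260,0,0,60,0,-260,0,0,60,0,-260,0,0,60,0,-260,0,0,60,0,-260,0,0,60,0,-260,0,0,60,0,-260,0,0,60,0,-260,0,0,60,0,-260,0,0,60]'
python3 - <<'E'
from h import *
s,C,K,st=look("wrist",save="w3.png"); lids("wrist",s,C,K,[(.609,-.017),(.634,.243)])
a,b=[cv2.imread(f"pics/{n}.png") for n in("w2","w3")]
cv2.imwrite("pics/w23.png",cv2.resize(np.vstack([a[:300],b[:300]]),None,fx=1,fy=1))
E
```

```text
time_s: 4.4
eef_pos: [0.4026, -0.141, 0.2205]
eef_rot: [1.0, 0.001, 0.001, 0.0]
contact_force: [0.3, -0.6, -0.4]
opening: 0.06
wrist pot_small 0.87 [ 0.4396  0.0091 -0.0036] px [161. 171.]
wrist pot_small 0.67 [0.4879 0.1377 0.    ] px [ 14. 118.]
wrist pot_large 0.8 [ 0.4611 -0.2609  0.0041] px [451. 148.]
wrist shaker 0.62 [0.484  0.1369 0.0018] px [ 14. 122.]
wrist shaker 0.57 [ 0.4598 -0.2584  0.0021] px [448. 150.]
wrist tart_tin 0.64 [ 0.4697 -0.138  -0.0014] px [317. 139.]
time_s: 5.82
eef_pos: [0.401, 0.1167, 0.2204]
eef_rot: [1.0, -0.002, -0.0, 0.0]
contact_force: [-0.1, -0.6, -0.6]
opening: 0.06
wrist pot_small 0.81 [ 0.4396  0.0113 -0.0041] px [431. 169.]
wrist pot_medium 0.8 [0.438  0.2393 0.0017] px [188. 172.]
wrist pot_large 0.38 [ 0.4705 -0.1358 -0.0027] px [592. 135.]
wrist shaker 0.66 [0.4848 0.1365 0.0024] px [298. 120.]
wrist tart_tin 0.96 [ 0.4708 -0.1373 -0.0018] px [595. 134.]
wrist lid [ 0.6075 -0.0155  0.0673]
wrist lid [0.434  0.2526 0.084 ]
```

View pics/w23.png

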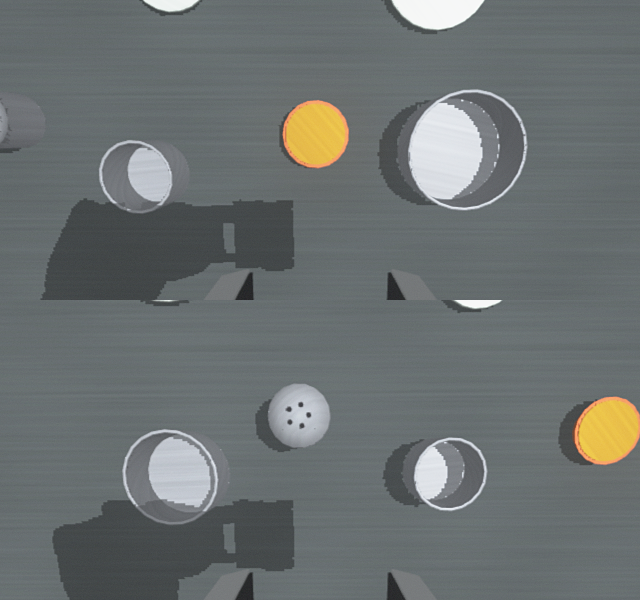

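In w2 the small rim is centred near (136,176) and the large rim near (466,150). In w3 the small rim is near (450,174) and the medium near (170,177). I'll refine these with Hough circles and triangulate the rim height from the two views of the small pot.

```bash
python3 - <<'E'
from h import *
s=ctrl.snapshot("wrist");K=np.array(s["intrinsics"])
Cs={}
for n,p in(("w2",[.4026,-.141,.2205]),("w3",[.401,.1167,.2204])):
    q=[1,.001,.001,0] if n=="w2" else [1,-.002,0,0]
    Cs[n]=cw("wrist",s,{"eef_rot":q,"eef_pos":p})
res={}
for n,k,u,v,r in(("w2","S",136,176,36),("w2","L",466,150,59),("w3","M",170,177,47),("w3","S",450,174,36)):
    g=cv2.cvtColor(cv2.imread(f"pics/{n}.png"),cv2.COLOR_BGR2GRAY)
    th=np.linspace(0,2*np.pi,120,endpoint=False); pts=[]
    for _ in range(3):   # brightest ridge along radial lines about the guess
        pts=[]
        for t in th:
            rr=np.arange(r-5,r+5,.25); P=np.c_[u+rr*np.cos(t),v+rr*np.sin(t)].astype(np.float32)
            val=cv2.remap(g,P[:,:1],P[:,1:],cv2.INTER_LINEAR)[:,0]; pts.append(P[val.argmax()])
        pts=np.array(pts)
        for _ in range(4):
            (cu,cv_),cr=circ(pts); e=np.abs(np.hypot(pts[:,0]-cu,pts[:,1]-cv_)-cr); pts=pts[e<max(1.,np.percentile(e,85))]
        u,v,r=cu,cv_,cr
    P=ray(Cs[n],K,pts,.052);(x,y),R_=circ(P); print(n,k,np.round([u,v,r],1),"xy",np.round([x,y],4),"D",round(2*R_,4))
    res[n+k]=(u,v)
a=[ray(Cs[n],K,[res[n+"S"]],0)[0] for n in("w2","w3")];o=[Cs[n][:3,3] for n in("w2","w3")]
# triangulate
A=np.c_[a[0]-o[0],-(a[1]-o[1])];t=np.linalg.lstsq(A,o[1]-o[0],rcond=None)[0];print("tri",o[0]+t[0]*(a[0]-o[0]),o[1]+t[1]*(a[1]-o[1]))
E
```

```text
w2 S [133.8 174.9  33.8] xy [0.4395 0.0106] D 0.0561
w2 L [470.5 146.3  55.5] xy [ 0.4623 -0.2619] D 0.0884
w3 M [168.7 175.5  45. ] xy [0.4373 0.2392] D 0.0749
w3 S [452.2 171.9  33.4] xy [0.44   0.0093] D 0.055
tri [0.44099304 0.00984124 0.05507347] [0.44136263 0.00984352 0.05504393]
```

Small pot (.4395,.010), medium pot (.4375,.239), rim height about 55 mm. The large pot's fit was contaminated, since it gave D=88, so I'll recheck it later. Now to pick up the small lid.

```bash
python3 -m creep '[208,133,0,0,60,208,133,0,0,60,208,133,0,0,60,208,133,0,0,60,208,133,0,0,60,208,133,0,0,60,208,133,0,0,60,208,133,0,0,60,208,133,40,0,60,208,133,80,0,60,208,133,110,0,60,208,133,110,0,60,208,133,110,0,60]'
python3 - <<'E'
from h import *
s,C,K,st=look("wrist",["lid_small"],save="w4.png"); lids("wrist",s,C,K,[(.609,-.017)])
for n in ("scene","side"): s,C,K,_=look(n,[])
print(st["eef_pos"])
E
```

```text
time_s: 7.45
eef_pos: [0.607, -0.0131, 0.1098]
eef_rot: [1.0, 0.001, -0.002, -0.0]
contact_force: [0.7, -0.9, 0.3]
opening: 0.0599
wrist lid_small 0.79 [ 6.015e-01 -1.550e-02 -2.000e-04] px [324. 244.]
wrist lid_small 0.74 [ 0.7259 -0.1052  0.0033] px [467.  53.]
wrist lid_small 0.6 [7.316e-01 2.150e-02 2.000e-04] px [266.  44.]
wrist lid [ 0.6099 -0.0158  0.0701]
[ 0.60703571 -0.01306915  0.10976755]
```

View pics/w4.png

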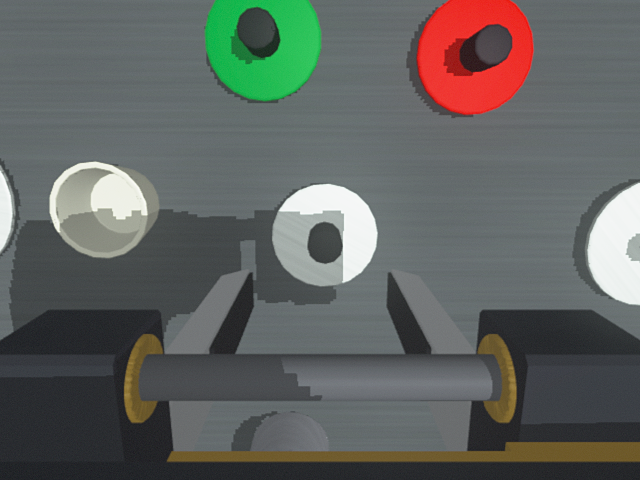

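The small lid is centred at (325,235), directly in line with the jaws. A shift of about +3/+3 mm centres it, then I descend and grip.

```bash
python3 -m creep '[3,3,35,0,60,3,3,70,0,60,3,3,85,0,60,3,3,92,0,60,3,3,92,0,60,3,3,92,0,60,3,3,92,0,10,3,3,92,0,10,3,3,92,0,10,3,3,92,0,10,3,3,92,0,10,3,3,92,0,10,3,3,92,0,10,3,3,92,0,10]' 20
```

```text
time_s: 8.82
eef_pos: [0.6141, -0.0168, 0.0212]
eef_rot: [1.0, 0.0, 0.002, -0.0]
contact_force: [-0.8, 0.6, 2.3]
opening: 0.0214
```

The TCP ended 4 mm too far in x and 3 mm high, so I'll regrip lower and centred.

```bash
python3 -m creep '[0,0,0,0,45,0,0,0,0,45,-5,0,5,0,45,-5,0,5,0,45,-5,0,5,0,45,-5,0,5,0,10,-5,0,5,0,10,-5,0,5,0,10,-5,0,5,0,10,-5,0,5,0,10,-5,0,5,0,10,-5,0,5,0,10]' 20
```

```text
time_s: 9.82
eef_pos: [0.6092, -0.0169, 0.0163]
eef_rot: [1.0, 0.0, 0.002, -0.0]
contact_force: [0.2, -0.1, 0.3]
opening: 0.0216
```

```bash
python3 -m creep '[0,0,-40,0,10,0,0,-80,0,10,0,0,-100,0,10,0,0,-100,0,10,-40,-7,-100,0,10,-80,-14,-100,0,10,-120,-20,-100,0,10,-150,-27,-100,0,10,-170,-27,-100,0,10,-170,-27,-100,0,10,-170,-27,-100,0,10,-170,-27,-100,0,10]'
python3 - <<'E'
from h import *
look("wrist",["lid_small"]);
s,C,K,st=look("side",["lid_small","pot_small"],save="s5.png");print(st["eef_pos"],st["opening"])
u,v=map(int,proj(C,K,np.array([.44,.01,.07])))
A=cv2.resize(s["img"][v-75:v+75,u-100:u+100,::-1],None,fx=3,fy=3)
s,C,K,st=look("scene",["lid_small","pot_small"])
u,v=map(int,proj(C,K,np.array([.44,.01,.07])))
B=cv2.resize(s["img"][v-75:v+75,u-50:u+50,::-1],None,fx=3,fy=3)
cv2.imwrite("pics/c5.png",np.hstack([A[:,150:450],B]))
E
```

```text
time_s: 10.82
eef_pos: [0.4399, 0.0101, 0.1153]
eef_rot: [1.0, 0.0, 0.003, -0.0]
contact_force: [-0.0, 0.2, -1.4]
opening: 0.0213
wrist lid_small 0.85 [0.4332 0.0084 0.1021] px [324. 296.]
side lid_small 0.6 [ 0.7343  0.021  -0.0011] px [397. 230.]
side lid_small 0.59 [ 0.7259 -0.1081  0.0029] px [433. 279.]
side pot_small 0.69 [ 0.4469  0.0144 -0.0032] px [241. 284.]
side pot_small 0.51 [ 0.4381  0.2385 -0.0047] px [199. 205.]
[0.44021455 0.00997257 0.11531113] 0.02183188995417121
scene lid_small 0.78 [ 0.7204 -0.1083 -0.0017] px [326. 316.]
scene lid_small 0.61 [7.284e-01 2.230e-02 3.000e-04] px [386. 291.]
scene lid_small 0.58 [0.4383 0.0043 0.0938] px [292. 191.]
scene pot_small 0.79 [0.4376 0.0107 0.0009] px [295. 228.]
```

View pics/c5.png

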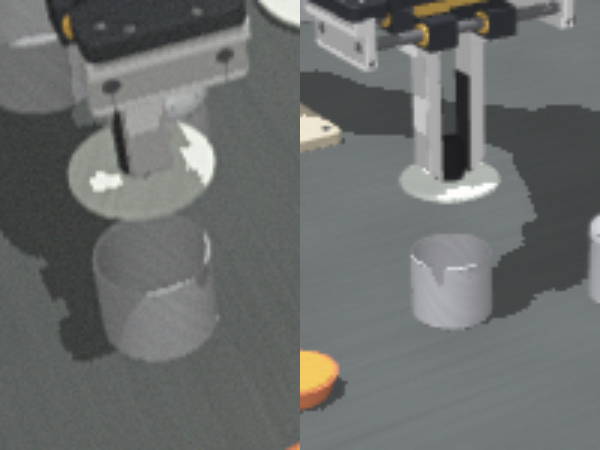

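Both crops show the lid held level directly above the small pot. I'll lower it to contact.

```bash
python3 -m creep '[0,0,25,0,10,0,0,35,0,10,0,0,42,0,10,0,0,48,0,10,0,0,52,0,10,0,0,54,0,10,0,0,54,0,10,0,0,54,0,10]'
```

```text
time_s: 11.88
eef_pos: [0.4395, 0.01, 0.0616]
eef_rot: [1.0, -0.0, 0.003, -0.0]
contact_force: [0.9, -0.5, -0.7]
opening: 0.0214
```

```bash
python3 -m creep '[0,0,1,0,10,0,0,1.5,0,10,0,0,1.5,0,10,0,0,1.5,0,50,0,0,1.5,0,50,0,0,1.5,0,50,0,0,1.5,0,50,0,0,1.5,0,50]'
python3 -m creep '[0,0,-20,0,50,0,0,-60,0,50,0,0,-100,0,50,0,0,-140,0,50,-40,0,-150,0,50,-40,0,-150,0,50,-40,0,-150,0,50,-40,0,-150,0,50]'
python3 - <<'E'
from h import *
s,C,K,st=look("wrist",["lid_small","pot_small","pot_medium","pot_large"],save="w6.png");lids("wrist",s,C,K,[(.44,.01)],.056)
for n in ("side","scene"):
    s,C,K,st=look(n,["lid_small","pot_small"]);lids(n,s,C,K,[(.44,.01)],.056)
    u,v=map(int,proj(C,K,np.array([.44,.01,.05])))
    A=cv2.resize(s["img"][v-50:v+50,u-50:u+50,::-1],None,fx=4,fy=4); cv2.imwrite(f"pics/c6{n}.png",A)
cv2.imwrite("pics/c6.png",np.hstack([cv2.imread("pics/c6side.png"),cv2.imread("pics/c6scene.png")]))
E
```

```text
time_s: 12.55
eef_pos: [0.4396, 0.01, 0.0601]
eef_rot: [1.0, -0.0, 0.003, -0.0]
contact_force: [0.1, 0.3, -0.7]
opening: 0.0491
time_s: 13.22
eef_pos: [0.3991, 0.0101, 0.2101]
eef_rot: [1.0, 0.0, 0.003, -0.0]
contact_force: [0.1, -0.3, 0.1]
opening: 0.0501
wrist lid_small 0.74 [0.4359 0.0127 0.0467] px [317. 178.]
wrist pot_medium 0.6 [0.4378 0.2355 0.0005] px [ 73. 172.]
wrist pot_large 0.89 [ 0.4601 -0.263   0.0054] px [627. 147.]
wrist lid [0.4402 0.0102 0.0703]
side lid_small 0.76 [0.7326 0.0236 0.0013] px [396. 228.]
side lid_small 0.61 [0.4385 0.0087 0.0418] px [234. 267.]
side lid_small 0.55 [ 0.7227 -0.1084  0.0022] px [432. 280.]
side pot_small 0.93 [ 0.4464  0.0129 -0.0034] px [241. 284.]
side lid [0.439  0.0093 0.0701]
scene lid_small 0.84 [ 0.7285  0.0222 -0.0014] px [386. 292.]
scene lid_small 0.78 [0.4395 0.007  0.0405] px [294. 213.]
scene lid_small 0.59 [ 0.7178 -0.1085 -0.0012] px [325. 315.]
scene pot_small 0.98 [ 0.436   0.0131 -0.0014] px [296. 229.]
scene lid [0.4423 0.0076 0.0714]
```

View pics/c6.png

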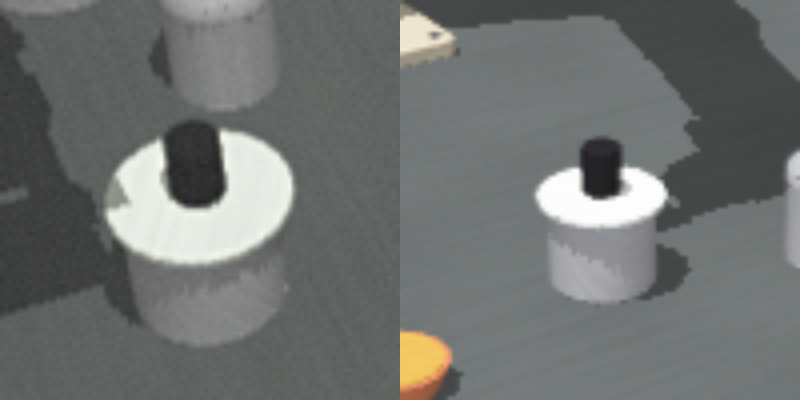

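The small lid is seated level, and the wrist fit puts it at (.440,.010), matching the pot. Next I look at the large pot from directly alongside, on the way to the medium lid.

```bash
python3 -m creep '[0,270,0,0,50,0,270,0,0,50,0,270,0,0,50,0,270,0,0,50,0,270,0,0,50,0,270,0,0,50,0,270,0,0,50,0,270,0,0,50,0,270,0,0,50,0,270,0,0,50]'
python3 - <<'E'
from h import *
s,C,K,st=look("wrist",["pot_large"],save="w7.png");print(st["eef_pos"])
g=cv2.cvtColor(s["img"],cv2.COLOR_RGB2GRAY)
c=cv2.HoughCircles(cv2.GaussianBlur(g[:290],(3,3),0),cv2.HOUGH_GRADIENT,1.5,5,param1=120,param2=40,minRadius=50,maxRadius=70)
for u,v,r in c[0][:6]:
    t=np.linspace(0,6.28,60); P=ray(C,K,np.c_[u+r*np.cos(t),v+r*np.sin(t)],.052);(x,y),q=circ(P);print(u,v,r,np.round([x,y,2*q],4))
cv2.imwrite("pics/w7c.png",cv2.resize(s["img"][60:260,200:440,::-1],None,fx=3,fy=3))
E
```

```text
time_s: 14.6
eef_pos: [0.3986, -0.2586, 0.2094]
eef_rot: [1.0, 0.001, 0.002, -0.001]
contact_force: [0.4, 0.5, -0.0]
opening: 0.0498
wrist pot_large 0.82 [ 0.4621 -0.2601  0.0053] px [322. 144.]
[ 0.39863598 -0.25861479  0.20942187]
324.75 144.75 60.65 [ 0.4602 -0.2619  0.0934]
321.75 149.25 55.85 [ 0.457  -0.2596  0.0863]
318.75 143.25 62.3 [ 0.4613 -0.2572  0.0959]
315.75 149.25 65.75 [ 0.4565 -0.2549  0.1017]
```

View pics/w7c.png

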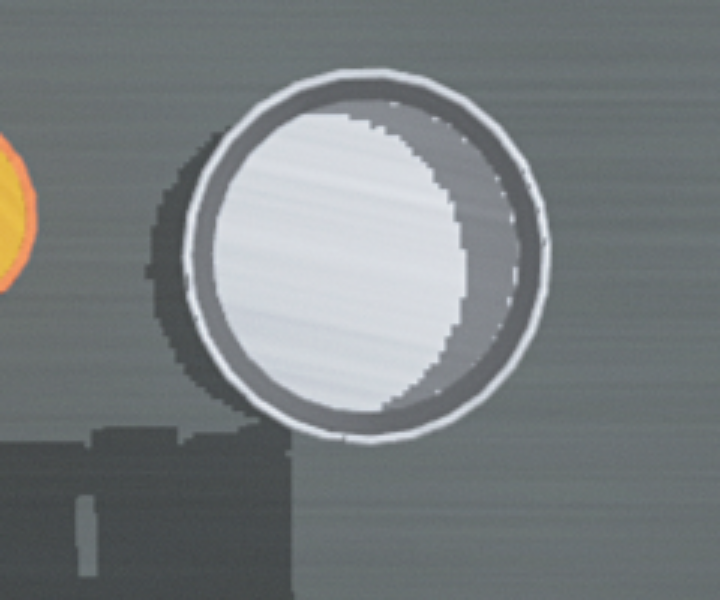

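The large rim is centred at crop (367,256), i.e. px (322.3,145.3), which gives (.460,-.260). Now the medium lid.

```bash
python3 -m creep '[40,-4,0,0,50,80,-8,0,0,50,120,-12,0,0,50,160,-16,20,0,50,190,-20,50,0,50,206,-20,80,0,50,206,-20,100,0,50,206,-20,100,0,50,206,-20,100,0,50,206,-20,100,0,50]'
python3 - <<'E'
from h import *
s,C,K,st=look("wrist",["lid_medium"]); lids("wrist",s,C,K,[(.6045,-.239)]);print(st["eef_pos"],st["eef_rot"])
E
```

```text
time_s: 15.53
eef_pos: [0.6057, -0.2373, 0.1122]
eef_rot: [1.0, 0.002, 0.003, -0.0]
contact_force: [0.5, -0.3, 0.3]
opening: 0.0503
wrist lid_medium 0.63 [ 0.6053 -0.2408 -0.    ] px [325. 237.]
wrist lid [ 0.6052 -0.2388  0.0881]
[ 0.60572283 -0.23732532  0.11217056] [ 9.99993955e-01  1.53646199e-03  3.10433663e-03 -3.04838927e-04]
```

```bash
python3 -m creep '[-1,2,35,0,50,-1,2,65,0,50,-1,2,85,0,50,-1,2,92,0,50,-1,2,96,0,50,-1,2,96,0,50,-1,2,96,0,50,-1,2,96,0,50]'
```

```text
time_s: 16.3
eef_pos: [0.6072, -0.2405, 0.0189]
eef_rot: [1.0, 0.001, 0.005, 0.001]
contact_force: [0.0, 0.1, 0.3]
opening: 0.0499
```

```bash
python3 -m creep '[-2,-1,3,0,50,-2,-1,3,0,50,-2,-1,3,0,50,-2,-1,3,0,10,-2,-1,3,0,10,-2,-1,3,0,10,-2,-1,3,0,10,-2,-1,3,0,10,-2,-1,3,0,10,-2,-1,3,0,10]' 20
```

```text
time_s: 17.13
eef_pos: [0.6053, -0.2395, 0.0158]
eef_rot: [1.0, 0.001, 0.005, 0.001]
contact_force: [0.1, -0.1, -0.4]
opening: 0.0213
```

```bash
python3 -m creep '[0,0,-40,0,10,0,0,-80,0,10,0,0,-120,0,10,0,0,-135,0,10,-10,-30,-135,0,10,-24,-65,-135,0,10,-38,-100,-135,0,10,-50,-135,-135,0,10,-62,-170,-135,0,10,-74,-205,-135,0,10,-86,-240,-135,0,10,-98,-275,-135,0,10,-110,-310,-135,0,10,-122,-345,-135,0,10,-134,-380,-135,0,10,-146,-415,-135,0,10,-158,-450,-135,0,10,-168,-479,-135,0,10,-168,-479,-135,0,10,-168,-479,-135,0,10]'
python3 - <<'E'
from h import *
st=ctrl.sense();print(st["eef_pos"],st["eef_rot"],st["opening"])
s,C,K,st=look("side",["pot_medium"]); 
E
```

```text
time_s: 18.8
eef_pos: [0.4336, 0.2413, 0.1483]
eef_rot: [1.0, 0.004, 0.005, 0.0]
contact_force: [-0.1, -0.7, -0.3]
opening: 0.0215
[0.43361876 0.24128225 0.14831745] [9.99980029e-01 3.57407747e-03 5.20285993e-03 3.12759160e-04] 0.021519498727813738
side pot_medium 0.98 [ 4.351e-01  2.377e-01 -3.000e-04] px [197. 204.]
side pot_medium 0.56 [0.4395 0.0103 0.0396] px [235. 267.]
```

```bash
python3 -m creep '[3,2,25,0,10,3,2,50,0,10,3,2,68,0,10,3,2,72,0,10,3,2,72,0,10,3,2,72,0,10]'
python3 - <<'E'
from h import *
for n in ("side","scene"):
    s,C,K,st=look(n,["lid_medium"],pmin=.4)
    u,v=map(int,proj(C,K,np.array([.4375,.239,.05])))
    A=cv2.resize(s["img"][v-50:v+50,u-50:u+50,::-1],None,fx=4,fy=4); cv2.imwrite(f"pics/c8{n}.png",A)
cv2.imwrite("pics/c8.png",np.hstack([cv2.imread("pics/c8side.png"),cv2.imread("pics/c8scene.png")]))
E
```

```text
time_s: 19.4
eef_pos: [0.4394, 0.2352, 0.0769]
eef_rot: [1.0, -0.0, 0.006, 0.001]
contact_force: [0.1, 0.7, -1.0]
opening: 0.0216
side lid_medium 0.88 [0.4357 0.2349 0.0597] px [193. 178.]
scene lid_medium 0.78 [0.4387 0.2357 0.0643] px [374. 180.]
```

View pics/c8.png

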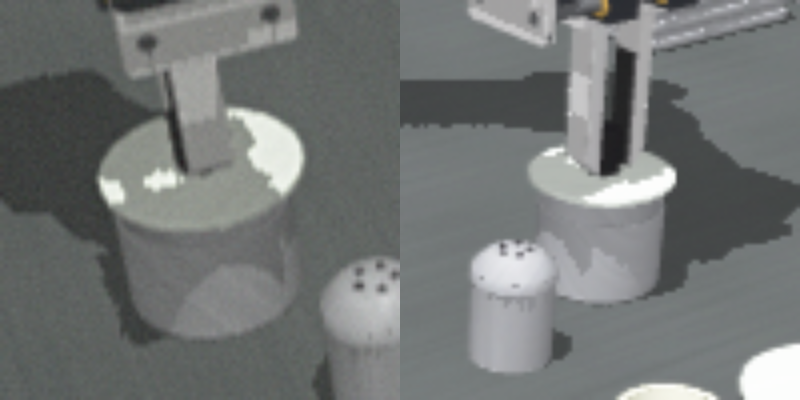

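The lid is level just above the medium pot, at (.4394,.2352), so about 4 mm off in y. I'll correct that and lower.

```bash
python3 -m creep '[-2,-4,0,0,10,-2,-4,0,0,10,-2,-4,5,0,10,-2,-4,10,0,10,-2,-4,13,0,10,-2,-4,15,0,10,-2,-4,15,0,10,-2,-4,15,0,10]'
```

```text
time_s: 20.27
eef_pos: [0.4375, 0.2402, 0.0622]
eef_rot: [1.0, 0.001, 0.006, 0.001]
contact_force: [-0.4, -0.8, -1.5]
opening: 0.0214
```

```bash
python3 -m creep '[0,1,1.5,0,10,0,1,2,0,10,0,1,2,0,10,0,1,2,0,45,0,1,2,0,45,0,1,2,0,45,0,1,2,0,45,0,1,2,0,45]'
python3 -m creep '[0,0,-20,0,50,0,0,-60,0,50,0,0,-100,0,50,0,0,-140,0,50,0,0,-150,0,50,0,0,-150,0,50]'
python3 - <<'E'
from h import *
for n in ("side","scene"):
    s,C,K,st=look(n,["lid_medium","pot_medium"],pmin=.5);lids(n,s,C,K,[(.4375,.239)],.056)
    u,v=map(int,proj(C,K,np.array([.4375,.239,.05])))
    A=cv2.resize(s["img"][v-50:v+50,u-50:u+50,::-1],None,fx=4,fy=4); cv2.imwrite(f"pics/c9{n}.png",A)
cv2.imwrite("pics/c9.png",np.hstack([cv2.imread("pics/c9side.png"),cv2.imread("pics/c9scene.png")]))
E
```

```text
time_s: 20.93
eef_pos: [0.4376, 0.2392, 0.0603]
eef_rot: [1.0, 0.001, 0.006, 0.001]
contact_force: [-0.1, 0.4, 0.9]
opening: 0.0446
time_s: 21.43
eef_pos: [0.4378, 0.2406, 0.2137]
eef_rot: [1.0, 0.001, 0.009, -0.002]
contact_force: [-0.4, 0.5, -0.2]
opening: 0.05
side lid_medium 0.73 [0.4355 0.24   0.0434] px [193. 184.]
side lid_medium 0.71 [ 0.6259  0.1221 -0.0016] px [317. 213.]
side pot_medium 0.88 [ 0.4365  0.2384 -0.0025] px [198. 205.]
side lid [0.4367 0.2378 0.0875]
scene lid_medium 0.64 [0.4344 0.2367 0.0476] px [372. 186.]
scene pot_medium 0.7 [6.312e-01 2.478e-01 4.000e-04] px [433. 234.]
scene pot_medium 0.59 [0.4373 0.238  0.0008] px [372. 203.]
scene pot_medium 0.53 [0.4809 0.132  0.002 ] px [350. 221.]
scene lid [0.4396 0.2343 0.0886]
```

View pics/c9.png

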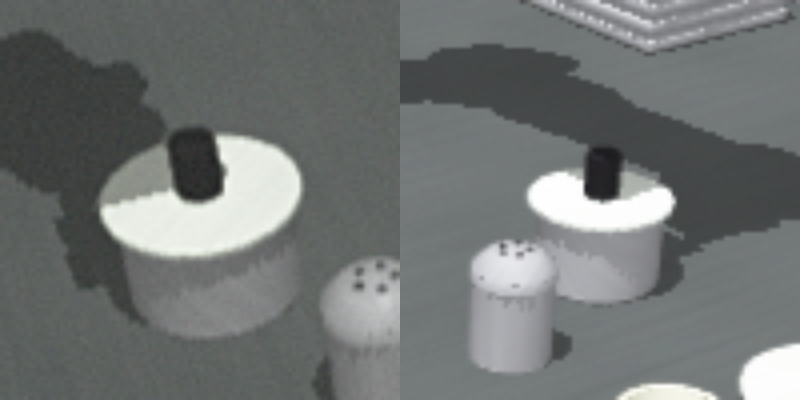

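The medium lid is seated level. Next is the large lid.

```bash
python3 -m creep '[40,-3,0,0,50,80,-3,0,0,50,120,-3,0,0,50,155,-3,20,0,50,180,-3,50,0,50,196,-3,80,0,50,196,-3,95,0,50,196,-3,95,0,50,196,-3,95,0,50,196,-3,95,0,50]'
python3 - <<'E'
from h import *
s,C,K,st=look("wrist",["lid_large"]); lids("wrist",s,C,K,[(.634,.2435)]);print(st["eef_pos"],st["eef_rot"])
E
```

```text
time_s: 22.57
eef_pos: [0.6316, 0.2421, 0.116]
eef_rot: [1.0, 0.001, 0.005, 0.001]
contact_force: [0.2, -1.0, 0.2]
opening: 0.0499
wrist lid_large 0.62 [0.6307 0.2425 0.0036] px [319. 239.]
wrist lid [0.6343 0.2452 0.1058]
[0.63159457 0.24207173 0.11597243] [9.99987017e-01 7.45988183e-04 4.84518900e-03 1.39057852e-03]
```

```bash
python3 -m creep '[2,-2,35,0,50,2,-2,65,0,50,2,-2,85,0,50,2,-2,92,0,50,2,-2,96,0,50,2,-2,96,0,50,2,-2,96,0,50,2,-2,96,0,50]'
```

```text
time_s: 23.33
eef_pos: [0.6366, 0.2448, 0.0232]
eef_rot: [1.0, 0.001, 0.007, 0.0]
contact_force: [0.2, 0.5, 0.6]
opening: 0.05
```

```bash
python3 -m creep '[-3,0,5,0,50,-3,0,7,0,50,-3,0,7,0,50,-3,0,7,0,50,-3,0,7,0,10,-3,0,7,0,10,-3,0,7,0,10,-3,0,7,0,10,-3,0,7,0,10,-3,0,7,0,10,-3,0,7,0,10]' 25
```

```text
time_s: 24.25
eef_pos: [0.6338, 0.2448, 0.0161]
eef_rot: [1.0, 0.001, 0.007, 0.0]
contact_force: [-0.3, 0.6, -0.0]
opening: 0.0214
```

```bash
python3 -m creep '[0,0,-40,0,10,0,0,-80,0,10,0,0,-120,0,10,0,0,-135,0,10,-10,30,-135,0,10,-24,65,-135,0,10,-38,100,-135,0,10,-50,135,-135,0,10,-62,170,-135,0,10,-74,205,-135,0,10,-86,240,-135,0,10,-98,275,-135,0,10,-110,310,-135,0,10,-122,345,-135,0,10,-134,380,-135,0,10,-146,415,-135,0,10,-158,450,-135,0,10,-168,480,-135,0,10,-174,505,-135,0,10,-174,505,-135,0,10]'
python3 -m creep '[0,0,0,0,10,0,0,0,0,10]'
```

```text
time_s: 25.92
eef_pos: [0.456, -0.2675, 0.1491]
eef_rot: [1.0, -0.004, 0.007, 0.003]
contact_force: [0.3, -1.1, -0.6]
opening: 0.0217
time_s: 26.08
eef_pos: [0.4554, -0.2681, 0.149]
eef_rot: [1.0, -0.004, 0.007, 0.003]
contact_force: [-0.9, 0.2, -1.3]
opening: 0.0212
```

```bash
python3 -m creep '[4,-8,0,0,10,4,-8,25,0,10,4,-8,50,0,10,4,-8,68,0,10,4,-8,72,0,10,4,-8,72,0,10,4,-8,72,0,10,4,-8,72,0,10]'
python3 - <<'E'
from h import *
for n in ("side","scene"):
    s,C,K,st=look(n,["lid_large"],pmin=.4)
    u,v=map(int,proj(C,K,np.array([.46,-.26,.05])))
    A=cv2.resize(s["img"][v-60:v+60,u-60:u+60,::-1],(400,400)); cv2.imwrite(f"pics/ca{n}.png",A)
cv2.imwrite("pics/ca.png",np.hstack([cv2.imread("pics/caside.png"),cv2.imread("pics/cascene.png")]))
E
```

```text
time_s: 26.75
eef_pos: [0.4616, -0.2604, 0.0782]
eef_rot: [1.0, -0.004, 0.008, 0.003]
contact_force: [-0.4, -0.7, -1.5]
opening: 0.0212
side lid_large 0.81 [ 0.4617 -0.2617  0.0611] px [320. 395.]
scene lid_large 0.84 [ 0.4567 -0.2609  0.0621] px [177. 244.]
```

View pics/ca.png

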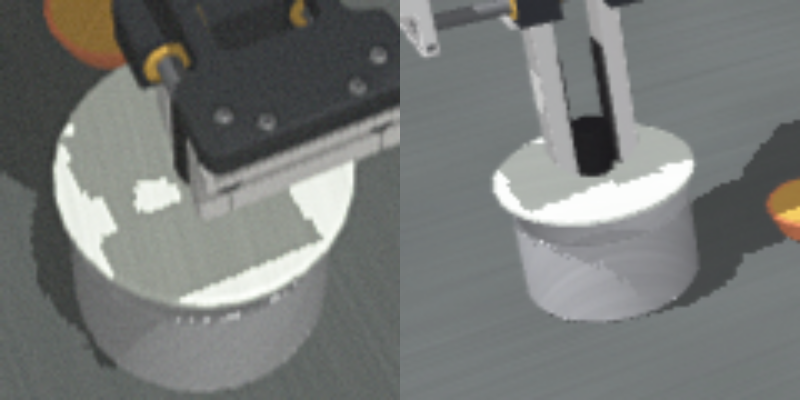

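The large lid is level and directly above the large pot. I'll shift it 2 mm back in x and lower it.

```bash
python3 -m creep '[-2,0,0,0,10,-2,0,5,0,10,-2,0,10,0,10,-2,0,14,0,10,-2,0,16,0,10,-2,0,16,0,10,-2,0,16,0,10,-2,0,16,0,10]'
```

```text
time_s: 27.62
eef_pos: [0.4594, -0.2609, 0.0619]
eef_rot: [1.0, -0.004, 0.008, 0.003]
contact_force: [0.6, -0.2, -1.5]
opening: 0.0218
```

```bash
python3 -m creep '[0,-0.5,1.5,0,10,0,-0.5,2,0,10,0,-0.5,2,0,10,0,-0.5,2,0,45,0,-0.5,2,0,45,0,-0.5,2,0,45,0,-0.5,2,0,45,0,-0.5,2,0,45]'
python3 -m creep '[0,0,-20,0,45,0,0,-60,0,45,0,0,-100,0,45,0,0,-140,0,45,-60,0,-160,0,45,-60,0,-160,0,45,-60,0,-160,0,45,-60,0,-160,0,45]'
python3 - <<'E'
from h import *
s,C,K,st=look("wrist",["lid_large","pot_large"],pmin=.5,save="wb.png");lids("wrist",s,C,K,[(.46,-.26)],.056)
for n in ("side","scene"):
    s,C,K,st=look(n,save=f"end_{n}.png",pmin=.5);lids(n,s,C,K,[(.46,-.26),(.4375,.239),(.44,.01)],.056)
    u,v=map(int,proj(C,K,np.array([.46,-.26,.05])))
    A=cv2.resize(s["img"][v-60:v+60,u-60:u+60,::-1],(400,400)); cv2.imwrite(f"pics/cb{n}.png",A)
A=np.hstack([cv2.imread("pics/cbside.png"),cv2.imread("pics/cbscene.png")])
cv2.imwrite("pics/cb.png",A)
E
```

```text
time_s: 28.28
eef_pos: [0.4594, -0.2604, 0.0598]
eef_rot: [1.0, -0.004, 0.008, 0.003]
contact_force: [0.8, -0.0, 0.3]
opening: 0.0446
time_s: 28.95
eef_pos: [0.3966, -0.2591, 0.2196]
eef_rot: [1.0, -0.005, 0.008, 0.003]
contact_force: [0.5, 0.3, 0.1]
opening: 0.045
wrist lid_large 0.86 [ 0.4581 -0.2623  0.0448] px [322. 149.]
wrist lid [ 0.4599 -0.2603  0.1058]
side lid_small 0.83 [ 0.7337  0.0237 -0.0013] px [396. 229.]
side lid_small 0.78 [ 0.7218 -0.1083  0.0029] px [431. 279.]
side lid_medium 0.59 [0.434  0.2422 0.0415] px [192. 185.]
side lid_large 0.92 [ 0.4596 -0.2627  0.0433] px [319. 405.]
side pot_medium 0.77 [ 4.348e-01  2.383e-01 -4.000e-04] px [197. 204.]
side pot_large 0.7 [ 0.4714 -0.1395  0.0022] px [292. 348.]
side ramekin 0.93 [ 0.6299  0.1201 -0.0025] px [319. 214.]
side tart_tin 0.72 [ 4.723e-01 -1.382e-01  1.000e-04] px [292. 348.]
side lid [ 0.4586 -0.2605  0.1065]
side lid [0.4349 0.2381 0.0859]
side lid [0.4124 0.0159 0.0298]
scene lid_small 0.96 [0.7263 0.0193 0.0014] px [384. 291.]
scene lid_small 0.94 [ 0.7231 -0.1093 -0.0009] px [326. 317.]
scene lid_small 0.91 [0.4381 0.0088 0.0408] px [294. 213.]
scene lid_small 0.64 [0.436  0.2345 0.0012] px [371. 203.]
scene lid_medium 0.63 [0.4378 0.2396 0.0438] px [374. 187.]
scene lid_large 0.73 [ 0.4545 -0.2603  0.0477] px [178. 250.]
scene pot_small 0.83 [ 0.4364  0.0135 -0.0028] px [296. 229.]
scene pot_medium 0.92 [ 0.4377  0.2351 -0.0009] px [372. 204.]
scene pot_large 0.95 [ 0.4602 -0.2611  0.    ] px [182. 272.]
scene ramekin 0.68 [0.626  0.1222 0.    ] px [389. 251.]
scene shaker 0.66 [ 0.4865  0.1336 -0.0013] px [352. 223.]
scene tart_tin 0.75 [ 0.474  -0.1323 -0.0021] px [246. 256.]
scene lid [ 0.4617 -0.2618  0.1075]
scene lid [0.4388 0.2351 0.0901]
scene lid [0.4424 0.0076 0.0717]
```

View pics/cb.png

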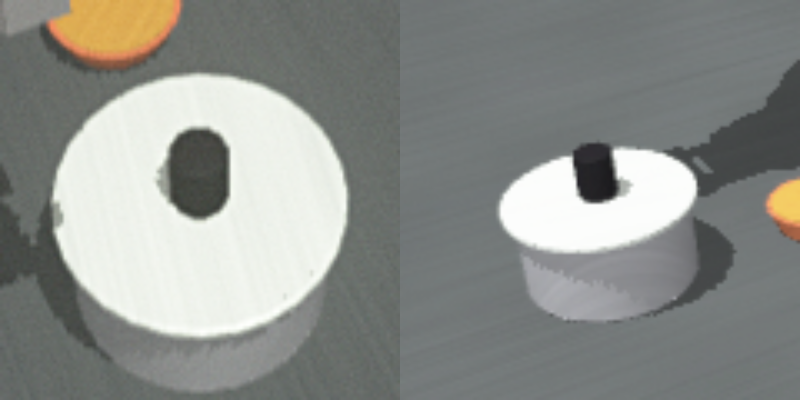

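View pics/end_scene.png

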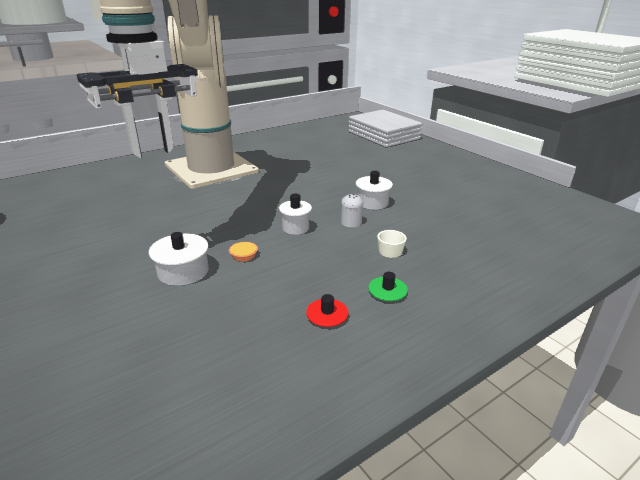

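The large lid is level, and the scene view shows all three pots lidded and nothing else moved. I'm handing in the job.

```bash
python3 -c "
from station import ctrl
print(ctrl.sign_off())"
```

```text
the job is handed in; nothing more can be done
None
```

All three lids are on their own pots, and the job was handed in at about 29 s with the gripper clear of everything. I told the lids apart by their measured disc diameters (about 70, 88 and 106 mm), picked each up by its knob and set it down. I viewed 12 pictures.

**Centring:** the fitted disc centres agree with the pot positions I measured beforehand.

| Lid | Lid centre, x, y (m) | Pot, x, y (m) | View |
|---|---|---|---|
| Small | .440, .010 | .440, .010 | wrist |
| Medium | .437, .238 | .4375, .239 | side |
| Large | .460, -.260 | .460, -.260 | wrist |

**Seating:** the close-ups show all three lids level. The networks put the lid origins 41–48 mm above the table, against 44 mm expected.

**Bystanders:** the ramekin, shaker and tart tin, and the red and green look-alikes, were within measuring noise of where they started.

**Checks that disagreed or failed:**
- **Scene camera:** it read the medium lid about 4 mm off in y, and the other lids about 2–3 mm off. The lids were where the gripper released them, so I put this down to calibration.
- **Small lid, side view:** the last fit failed because the arm's shadow lay across the disc. The earlier fit in that view, right after placing, was good.
- **Large pot:** the first rim fit was contaminated, so I measured the rim again from closer before placing the lid.
- **Small lid grasp:** the first grip was about 4 mm off in x, and too high, so I regripped before lifting.

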